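# Try the scribe's desk lid, draw its bolt if it is caught, and hold the lid open

## Robot

A 6-joint arm with a two-finger parallel gripper is mounted at the origin on the work surface. World frame = base frame: x ahead of the robot, y to its left, z up, the work surface at z = 0. Lengths are in m, angles in rad, forces in N, time in s.
With the tool pointing down it reaches from about 0.375 to 0.825 m from the base axis. Payload 5.5 kg.
Tool frame: the origin (TCP) lies at the very end of the fingers, on their centre line; the grasp point (between the pads) lies 19 mm behind it; z points along the fingers, y is the line along which they close (so a half turn about z gives the same grasp; the last joint's range is limited). The gripper opens to 85 mm and grips with 20 to 120 N. Pads are 22 mm wide; open, the fingers measure 114 mm over their backs; the gripper's body (76 mm by 85 mm) begins 54 mm behind the grasp point. The pads swing forward as they close: fully open they stand 13 mm farther back than shut.
Start: joints at [-1.231, 0.314, -0.047, 1.21, 0, 1.571], TCP at [0.2, -0.566, 0.231] pointing down, gripper open.
Joint ranges: [-2.67, 2.67], [-0.69, 1.73], [-1.03, 1.25], [-2.08, 2.16], [-1.42, 1.45], [-3.14, 3.14]. Speed limits (rad/s): [2.39, 2.39, 3.01, 3.14, 3.14, 3.14].

## Interface

Orientations are given as a rotation vector (axis times angle).
In Python, from workcell import env, capture, calibration gives the robot as it stands. The module is installed in compiled form; this text tells all that it offers.
- The arm moves only by the shell command python3 -m creep 'ROWS' [FORCE]. ROWS is JSON, a list of rows, each a list of 3 entries, a list of its own where there are three numbers: the closure in counts, from 0 (fully open) to 255 (shut), then the shift along the tool's x, y, z in units of 40 mm (1.0 is 40 mm), then the turn, a rotation vector about the tool's x, y, z in units of 5 degrees (1.0 is 5 degrees). A call has 1 to 5 rows; each row shifts and turns the commanded pose from where the row before left it, along the tool's axes as they then stand; what a row does not reach is not made up. A row lasts 1/10 s, in which the tool goes at most 50 mm and 8.59 degrees, less where a joint would pass 70% of its speed; a pose out of reach is approached as far as the arm can. A call is refused whole if a number of a shift passes 1 or a number of a turn 1, either way. A call with a gripper value outside its range is refused whole. The fingers move at their own pace and stop on an object; FORCE is the grip in N (left out, the last holds). Time passes only in rows, so rows that do not move let the fingers close. It gives the time, the measured TCP pose, the force and the opening at its end, in the units of the state.
- env.get_state(): the state, without advancing time (a new reading comes with each control period).
- capture(name): name is "side" or "top"; returns the picture (400x640x3 uint8, blue, green, red); there is no depth.
- calibration(name): a dict with "intrinsics" (3x3 intrinsics, pixels), "R" (3x3) and "t" (3): a world point X has camera coordinates R X + t. Camera axes: x right, y down, z forward; pixel columns grow to the right and rows downward; lengths in m; the calibration is good to about 2 mm. A picture is of the moment at which its call begins. calibration takes no time and is no camera call.
- env.sign_off(): hands the job in, once; it reports no verdict.
The state is a dict: "time": time; "q": joint angles; "joint_velocities": joint speeds; "effort": joint torques, N m; "ee_pos": TCP position; "ee_rot": TCP orientation; "wrist_force": force on the tool from outside, world axes, zero at the start; "moment": the same for the moment, N m; "gripper_width": finger opening in m.
Only numpy, scipy, OpenCV 4.12 (cv2) and the standard library are available. Lean on these libraries where they do the work, as an engineer would, in place of code of your own. Each camera call takes 0.05 s, during which the arm holds its last target. There are 200 camera calls.

## Task

I want paper out of the sloping writing desk. Try the lid first: take the knob on its front edge and pull up lightly, with the bolt still untouched; if the lid is caught do not wrench it, but draw the brass bolt in the right-hand rail all the way outwards and take the knob again. Lift the lid about 45 degrees open without upsetting any of the pots, bottles and bowls, and finish with the gripper still holding it up there.

Things in the scene. Friction and masses are not known exactly. Their poses are not given: they have to be found in the camera images.
- desk: fixed pine writing desk, 330 mm deep, 500 mm wide. Origin: centre of its underside on the table; x points level from its front (robot side) to its back, y left, z up; turned up to 12 degrees. The shut lid slopes down to the front by 0.30 rad (17 degrees); behind it a level ledge at z = 152 mm carries pots; a 58 mm wide fixed rail flush with it runs at either side. Base board 18 mm thick
- lid (a joint): lid's opening angle, rad: 0 shut, 1.2 at its stop. Pine board 16 mm thick, 338 mm wide, 250 mm from hinge to front edge, about 0.6 kg; it falls shut when let go (2 to 4 N at the knob lifts it). It may or may not be caught by the bolt: a caught lid rises some 4 mm at its knob, then stops hard; a free one goes on rising
- lid_hinge (a point): middle of the lid's hinge line, which runs along the desk's y axis, 85 mm behind the desk's origin and 150 mm above the table. The point turns with the lid: its x points up the lid's top face from the front edge to the hinge, y left along the hinge line, z out of the lid's top
- lid_knob (a point): centre of the head of the dark wooden knob on the middle of the lid's front edge, 271 mm before the hinge line and 8 mm below the lid's top face; turns with the lid (axes as lid_hinge). Round head 26 mm across, 18 mm long along x, on a 14 mm neck; the lid's edge is 21 mm behind this point. Shut, it is 62 mm above the table; pinch its left and right sides from above: it can turn between the fingers
- bolt (a joint): how far the bolt is drawn, m: 0 thrown, 0.026 fully drawn (stop). It slides outwards along the desk's -y, away from the lid, takes about 3 N, and stays where it is put. Its tongue runs out of sight below the lid's edge to a strike under the lid; as found it stands at 0 to 0.018, and whether it reaches the strike cannot be told from outside. Fully drawn it is always clear
- bolt_knob (a point): centre of the head of the bolt's brass thumb knob, which stands square on the sloping top of the right-hand (-y) rail: head 15 mm across, 19 to 34 mm above the rail (this point 26 mm above it), on an 8 mm shank. It lies 195 mm down the slope from the hinge line and 186 mm (thrown) to 212 mm (drawn) right of the desk's middle; axes parallel to the shut lid's
- beaker: red clay beaker, 52 mm across, 78 mm high, on the ledge; origin at the centre of its foot. To be left alone
- dark_bottle: black bottle, 52 mm across, 90 mm high, on the ledge; origin at the centre of its foot. To be left alone
- white_jar: small white jar, 50 mm across, 50 mm high, on the ledge; origin at the centre of its foot. To be left alone
- clay_pot: squat red clay pot, 56 mm across, 44 mm high, on the ledge; origin at the centre of its foot. To be left alone
- inkwell: blue glazed inkwell, 48 mm across, 46 mm high, on the table to the right of the desk; origin at the centre of its foot. To be left alone
- flask: green glass flask, 84 mm across, 120 mm high, on the table to the left of the desk; origin at the centre of its foot. To be left alone
- wood_bowl: dark wooden bowl, 100 mm across, 45 mm high, on the table to the right of the desk; origin at the centre of its foot. To be left alone

How it is judged:
On the way, in this order (a step that is already met when the one before it is completed fails the run):
1. the lid is tried with the bolt still untouched: it is pulled up against the bolt's tongue, or, being free, comes up off its seat (distance of bolt_knob from where it was at the start of the episode below 0.004 m and (contact force between lid and bolt above 0.7 N or value of joint lid above 0.03 rad)), for 0.1 s.
2. the lid is lifted well clear of its seat (value of joint lid above 0.35 rad), for 0.1 s.
At the end, for the whole second after the job is handed in: the lid stands 0.55 to 1.1 rad (32 to 63 degrees) open, at rest, and the gripper's fingers carry it (contact force over 1.5 N) (value of joint lid between 0.55 and 1.1 rad and velocity of joint lid between -0.1 and 0.1 rad/s and contact force between the fingers and lid above 1.5 N); the arm keeps its last pose, push and grip.
It fails at once if the lid is wrenched against its bolt (over 40 N on the bolt) (contact force between lid and bolt above 40 N).
It fails at once if a bystander is pushed or upset (moved more than 30 mm) (distance of any of beaker, dark_bottle, white_jar, clay_pot, inkwell, flask, wood_bowl from where it was at the start of the episode above 0.03 m).
It also fails if it takes over 58 s, if anything falls off the work surface, if the arm or the gripper's body presses on something with over 40 N, if the wrist force passes 120 N, or if a joint passes its speed limit or range.

## Working session

There is one attempt and no reset: what is moved stays moved. The work goes in short steps, Python scripts to look and compute and a shell command to move; the robot and the scene stay as the last step left them, time stands still between calls to the robot, and variables do not carry over. Pictures are saved under pics/ and viewed, on a budget of 10 in all, crops included, one or two more only if the job needs it, and the job is handed in when it is done.

```bash
mkdir -p pics
python3 - <<'E'
from workcell import env,capture,calibration
import cv2
for n in("side","top"):
    cv2.imwrite(f"pics/{n}0.png",capture(n)); c=calibration(n); print(n,c["intrinsics"],c["R"],c["t"])
print(env.get_state())
E
```

```text
side [[404.9097759    0.         320.97029553]
 [  0.         404.9097759  200.71794578]
 [  0.           0.           1.        ]] [[-0.85709833 -0.51485769  0.01743582]
 [-0.35281412  0.56200468 -0.74811292]
 [ 0.37537268 -0.64735793 -0.66334234]] [0.50180297 0.31197143 1.00591295]
top [[380.39632172   0.         327.37656529]
 [  0.         380.39632172 197.49890665]
 [  0.           0.           1.        ]] [[-3.45616807e-04 -9.99439998e-01 -3.34599957e-02]
 [-9.97105429e-01  2.88840566e-03 -7.59764520e-02]
 [ 7.60305510e-02  3.33368846e-02 -9.96548046e-01]] [0.01197376 0.6051717  1.04772182]
{'time': 0.1, 'q': array([-1.23101568e+00,  3.14152065e-01, -4.79488255e-02,  1.21020524e+00,
        9.63833229e-06,  1.57078738e+00]), 'joint_velocities': array([-0.00051257, -0.00111468,  0.00399961, -0.0009328 ,  0.00012348,
       -0.00139719]), 'effort': array([-7.97299781e-04, -5.40765917e+01,  3.40541339e+01,  1.11402958e-02,
       -1.83762756e-05,  1.62272482e-05]), 'ee_pos': array([ 0.19980235, -0.565218  ,  0.23053599]), 'ee_rot': array([-3.09489349e+00, -5.30924383e-01,  3.85859780e-04]), 'wrist_force': array([ 0.18398775, -0.72227205,  0.37728826]), 'moment': array([-0.02693597,  0.02560784,  0.01759522]), 'gripper_width': 0.08539515295443265}
```

View pics/side0.png

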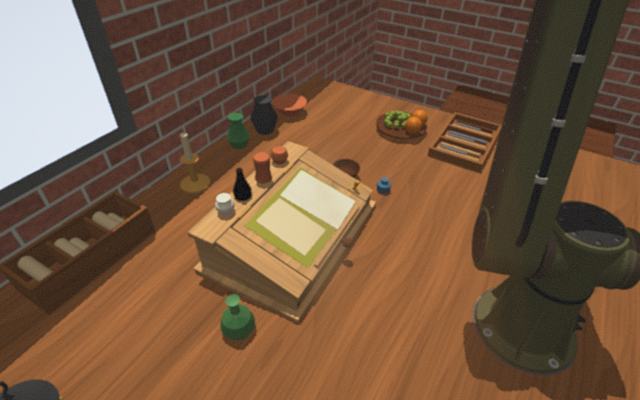

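View pics/top0.png

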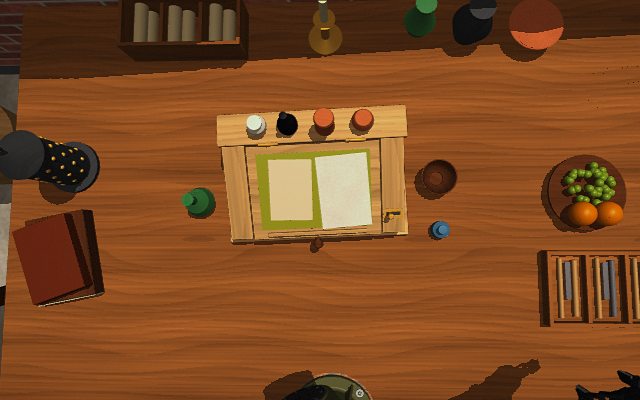

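The side view shows the desk with the lid knob near (348,261) and the bolt near (356,185). In the top view the lid knob is near (317,243), the bolt near (392,214), the pots at row ~122, the flask at (199,203), the inkwell at (439,230) and the bowl at (438,178). I'll zoom in for exact pixels.

Run:
```python
import cv2,numpy as np
t=cv2.imread("pics/top0.png");s=cv2.imread("pics/side0.png")
a=cv2.resize(t[195:260,225:425],None,fx=4,fy=4,interpolation=2)
b=cv2.resize(s[165:235,330:380],None,fx=4,fy=4,interpolation=2)
c=cv2.resize(s[225:295,320:370],None,fx=4,fy=4,interpolation=2)
o=np.zeros((600,800,3),np.uint8);o[:260]=a;o[300:580,:200]=b;o[300:580,250:450]=c
cv2.imwrite("pics/z.png",o)
```

```text
(no output)
```

View pics/z.png

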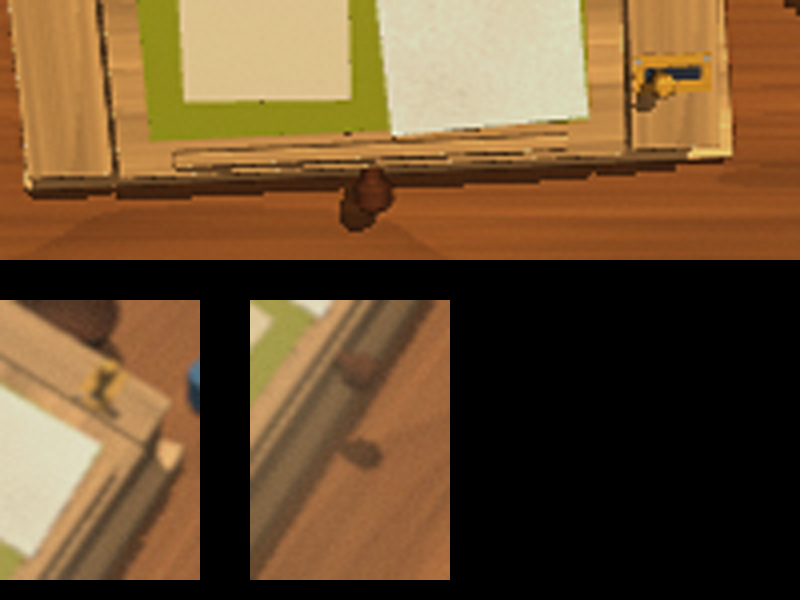

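Zoomed in, the lid knob's head is at top (318.4,242.1) and side (346.7,242). The bolt head is at top (390.4,215.9) and side about (356,184).

```bash
cat > h.py <<'E'
import numpy as np
from workcell import env,capture,calibration
from scipy.spatial.transform import Rotation as Ro
def ray(n,p):
    c=calibration(n);R,t=np.array(c["R"]),np.array(c["t"])
    return -R.T@t, R.T@np.linalg.solve(c["intrinsics"],[p[0],p[1],1])
def onz(n,p,z):
    o,d=ray(n,p); return o+d*(z-o[2])/d[2]
def tri(p,q):
    a,d=ray("top",p);b,e=ray("side",q)
    s=np.linalg.lstsq(np.c_[d,-e],b-a,rcond=None)[0]
    return (a+d*s[0]+b+e*s[1])/2, np.linalg.norm(a+d*s[0]-b-e*s[1])
E
python3 - <<'E'
from h import *
K,e=tri((318.4,242.1),(346.7,242));print("knob",K,e,onz("top",(318.4,242.1),.062))
B,e=tri((390.4,215.9),(355.7,184.5));print("bolt",B,e)
for z,(l,r) in((.152,((217,116),(405.5,106))),(.152,((218.5,145),(406.5,135))),(.076,((231.6,239.6),(406.6,233.4)))):
    l,r=onz("top",l,z),onz("top",r,z);d=l-r;print(l,r,np.linalg.norm(d),np.degrees(np.arctan2(-d[0],d[1])))
for n,p,z in(("ink",(439,230),.03),("bowl",(438,178),.03),("jar",(256,125),.19),("bottle",(286,124),.22),("beaker",(323,121),.22),("pot",(362,119),.19),("flask",(199,203),.06)):print(n,onz("top",p,z))
E
```

```text
knob [0.48235753 0.03411656 0.06195754] 0.0009597155582531426 [0.4819254  0.03390904 0.062     ]
bolt [ 0.55280288 -0.1528672   0.10775614] 0.004283520731856122
[0.80394684 0.28734311 0.152     ] [ 0.82460686 -0.18914958  0.152     ] 0.47694037840463843 2.482705115550386
[0.72918836 0.28187393 0.152     ] [ 0.75083544 -0.19045344  0.152     ] 0.4728231516248217 2.624067993666735
[0.48890946 0.26572741 0.076     ] [ 0.5055507 -0.1999039  0.076    ] 0.4659285798923078 2.0468277704291062
ink [ 0.51406603 -0.29661177  0.03      ]
bowl [ 0.65816998 -0.29709096  0.03      ]
jar [0.76935855 0.17860725 0.19      ]
bottle [0.76289282 0.10119743 0.22      ]
beaker [0.76919426 0.01456522 0.22      ]
pot [ 0.781636   -0.07799891  0.19      ]
flask [0.58825455 0.36254601 0.06      ]
```

```bash
cat >> h.py <<'E'
def to(p,yaw=2.5):
    s=env.get_state();R=Ro.from_rotvec(s["ee_rot"])
    y=np.radians(yaw);T=Ro.from_matrix(np.array([[np.cos(y),np.sin(y),0],[np.sin(y),-np.cos(y),0],[0,0,-1]]))
    print("turn(5deg)",np.degrees((R.inv()*T).as_rotvec()).round(2)/5,"shift in goal axes (40mm)",(T.inv().apply(np.array(p)-s["ee_pos"])/.04).round(3))
def show():
    s=env.get_state();print(*[(k,np.round(s[k],4)) for k in("time","ee_pos","wrist_force","gripper_width")])
E
python3 -m creep '[[0,[0,0,0],[0,0,0.85]],[0,[0,0,0],[0,0,0.85]],[0,[0,0,0],[0,0,0.85]],[0,[0,0,0],[0,0,0.85]],[0,[0,0,0],[0,0,0]]]' 40
python3 -c "
from h import *
to((.480,.034,.15))"
```

```text
time: 0.6
ee_pos: [0.1999, -0.5654, 0.2308]
ee_rot: [-3.14, -0.067, 0.0]
wrist_force: [-0.7, -0.4, 0.0]
gripper_width: 0.0855
turn(5deg) [-0.01   0.004 -0.008] shift in goal axes (40mm) [  7.65  -14.666   2.021]
```

```bash
python3 -m creep '[[0,[0.5,-0.9,0],[0,0,0]],[0,[0.5,-0.9,0],[0,0,0]],[0,[0.5,-0.9,0],[0,0,0]],[0,[0.5,-0.9,0],[0,0,0]],[0,[0.5,-0.9,0],[0,0,0]]]' >/dev/null
python3 -m creep '[[0,[0.5,-0.9,0],[0,0,0]],[0,[0.5,-0.9,0],[0,0,0]],[0,[0.5,-0.9,0],[0,0,0]],[0,[0.5,-0.9,0],[0,0,0]],[0,[0.5,-0.9,0],[0,0,0]]]'  >/dev/null
python3 -m creep '[[0,[0.5,-0.9,0],[0,0,0]],[0,[0.5,-0.9,0],[0,0,0]],[0,[0.5,-0.9,0],[0,0,0]],[0,[0.5,-0.9,0],[0,0,0]],[0,[0,0,0],[0,0,0]]]'
python3 -c "
from h import *
to((.480,.034,.043))"
```

```text
time: 2.1
ee_pos: [0.4597, -0.0464, 0.2312]
ee_rot: [-3.139, -0.08, -0.001]
wrist_force: [-0.3, -0.6, -0.0]
gripper_width: 0.0857
turn(5deg) [-0.016 -0.01   0.082] shift in goal axes (40mm) [ 0.596 -1.986  4.704]
```

```bash
python3 -m creep '[[0,[0.3,-0.95,0],[0,0,0.08]],[0,[0.3,-0.95,0],[0,0,0]],[0,[0,-0.08,0.8],[0,0,0]],[0,[0,0,0.8],[0,0,0]],[0,[0,0,0.8],[0,0,0]]]' >/dev/null
python3 -m creep '[[60,[0,0,0.4],[0,0,0]],[60,[0,0,0],[0,0,0]],[60,[0,0,0],[0,0,0]]]'
python3 - <<'E'
from h import *;import cv2
to((.480,.034,.043))
t=cv2.resize(capture("top")[185:265,260:360],None,fx=4,fy=4,interpolation=2);s=cv2.resize(capture("side")[200:280,300:400],None,fx=4,fy=4,interpolation=2)
cv2.imwrite("pics/a.png",np.hstack([t,s]))
E
```

```text
time: 2.9
ee_pos: [0.479, 0.0233, 0.1196]
ee_rot: [-3.135, -0.072, 0.001]
wrist_force: [-0.2, -0.6, -0.1]
gripper_width: 0.0652
turn(5deg) [-0.068  0.006  0.024] shift in goal axes (40mm) [ 0.038 -0.267  1.915]
```

View pics/a.png

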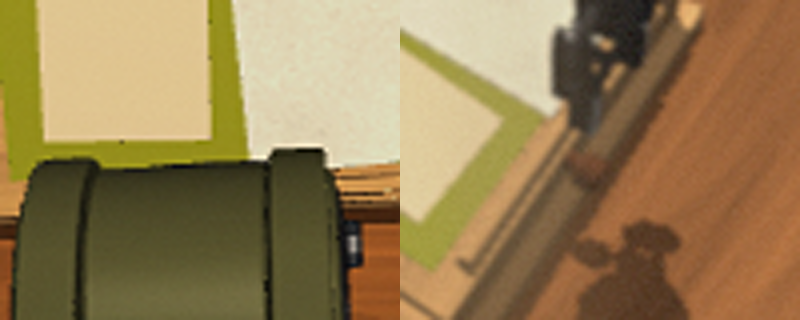

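The arm covers the knob from above. In the side view the fingers hover over and slightly right of the knob, which sits at crop (585,165). That agrees with the 10 mm offset computed, so I'll centre, descend and grip.

```bash
python3 -m creep '[[60,[0.04,-0.27,0],[0,0,0]],[60,[0,0,0.7],[0,0,0]],[60,[0,0,0.7],[0,0,0]],[60,[0,0,0.5],[0,0,0]],[60,[0,0,0],[0,0,0]]]'
python3 -m creep '[[140,[0,0,0],[0,0,0]],[180,[0,0,0],[0,0,0]],[200,[0,0,0],[0,0,0]],[200,[0,0,0],[0,0,0]],[200,[0,0,0],[0,0,0]]]' 30
python3 -m creep '[[220,[0,0,0],[0,0,0]],[220,[0,0,0],[0,0,0]],[220,[0,0,0],[0,0,0]],[220,[0,0,0],[0,0,0]]]' 30
```

```text
time: 3.5
ee_pos: [0.4789, 0.0296, 0.0418]
ee_rot: [-3.129, -0.085, 0.006]
wrist_force: [-0.9, -0.6, 0.4]
gripper_width: 0.0655
time: 4.0
ee_pos: [0.4816, 0.0366, 0.046]
ee_rot: [-3.113, -0.089, -0.004]
wrist_force: [-4.7, 22.5, 9.6]
gripper_width: 0.0247
time: 4.4
ee_pos: [0.4816, 0.0366, 0.046]
ee_rot: [-3.113, -0.089, -0.004]
wrist_force: [-4.7, 22.8, 10.1]
gripper_width: 0.0248
```

```bash
python3 -m creep '[[220,[0,-0.08,0],[0,0,0]],[220,[0,-0.08,-0.03],[0,0,0]],[220,[0,0,-0.03],[0,0,0]],[220,[0,0,0],[0,0,0]]]'
```

```text
time: 4.8
ee_pos: [0.4812, 0.0367, 0.0473]
ee_rot: [-3.117, -0.094, -0.002]
wrist_force: [0.1, 13.2, -4.5]
gripper_width: 0.0242
```

```bash
for i in 1; do python3 -m creep '[[220,[0,-0.05,-0.025],[0,0,0]],[220,[0,0,0],[0,0,0]]]'; done
python3 -m creep '[[220,[0,-0.05,-0.025],[0,0,0]],[220,[0,0,0],[0,0,0]]]'
```

```text
time: 5.0
ee_pos: [0.4808, 0.0367, 0.0481]
ee_rot: [-3.118, -0.095, -0.001]
wrist_force: [0.4, 9.6, -3.7]
gripper_width: 0.0246
time: 5.2
ee_pos: [0.4806, 0.0367, 0.049]
ee_rot: [-3.119, -0.097, -0.001]
wrist_force: [0.5, 6.8, -3.3]
gripper_width: 0.0244
```

```bash
python3 -m creep '[[220,[0,-0.05,-0.025],[0,0,0]],[220,[0,0,0],[0,0,0]]]'
python3 -m creep '[[220,[0,0,-0.02],[0,0,0]],[220,[0,0,0],[0,0,0]]]'
```

```text
time: 5.4
ee_pos: [0.4804, 0.0367, 0.0497]
ee_rot: [-3.12, -0.098, -0.0]
wrist_force: [-0.8, 5.6, -4.3]
gripper_width: 0.0243
time: 5.6
ee_pos: [0.4802, 0.0367, 0.0501]
ee_rot: [-3.12, -0.098, 0.0]
wrist_force: [-0.5, 5.1, -5.9]
gripper_width: 0.0242
```

```bash
python3 -m creep '[[220,[0,0,-0.02],[0,0,0]],[220,[0,0,0],[0,0,0]]]'
```

```text
time: 5.8
ee_pos: [0.4801, 0.0367, 0.0505]
ee_rot: [-3.12, -0.098, 0.001]
wrist_force: [1.0, 6.5, -10.0]
gripper_width: 0.0245
```

```bash
python3 -m creep '[[220,[0,0,-0.012],[0,0,0]],[220,[0,0,0],[0,0,0]],[220,[0,0,0],[0,0,0]],[220,[0,0,0],[0,0,0]]]'
```

```text
time: 6.2
ee_pos: [0.48, 0.0367, 0.0507]
ee_rot: [-3.12, -0.098, 0.001]
wrist_force: [2.3, 6.0, -12.6]
gripper_width: 0.024
```

The lid is caught: it stopped after about 4 mm, with 12.6 N at the knob and about 10 N estimated on the bolt. I'll set it down, let go and go to the bolt.

```bash
python3 -m creep '[[220,[0,0,0.07],[0,0,0]],[220,[0,0,0.07],[0,0,0]],[60,[0,0,0],[0,0,0]],[60,[0,0,0],[0,0,0]],[60,[0,0,0],[0,0,0]]]'
python3 -m creep '[[60,[0,0,-0.9],[0,0,0]],[60,[0,0,-0.9],[0,0,0]],[60,[0,0,-0.9],[0,0,0]],[60,[0,0,-0.9],[0,0,0]],[60,[0,0,0],[0,0,0]]]'
python3 - <<'E'
from h import *;import cv2
to((.5525,-.152,.18))
cv2.imwrite("pics/t1.png",capture("top"));cv2.imwrite("pics/s1.png",capture("side"))
E
```

```text
time: 6.7
ee_pos: [0.4807, 0.0351, 0.0461]
ee_rot: [-3.124, -0.097, -0.001]
wrist_force: [0.0, 0.1, 0.1]
gripper_width: 0.0652
time: 7.2
ee_pos: [0.4837, 0.0328, 0.1948]
ee_rot: [-3.124, -0.097, -0.013]
wrist_force: [1.1, -0.7, 0.2]
gripper_width: 0.0655
turn(5deg) [-0.188 -0.1    0.21 ] shift in goal axes (40mm) [1.516 4.692 0.369]
```

```bash
python3 -m creep '[[60,[0,0,0],[-0.19,-0.1,0.21]],[60,[0.4,0.95,0],[0,0,0]],[60,[0.4,0.95,0],[0,0,0]],[60,[0.4,0.95,0],[0,0,0]],[60,[0.3,0.95,0],[0,0,0]]]' >/dev/null
python3 -m creep '[[60,[0,0.9,0],[0,0,0]],[60,[0,0,0],[0,0,0]]]'
python3 - <<'E'
from h import *
b=onz("top",(390.4,215.9),.117);print(b,onz("side",(355.7,184.5),.117));to(b+[0,0,-.013])
E
```

```text
time: 8.0
ee_pos: [0.5497, -0.1619, 0.1855]
ee_rot: [-3.136, -0.074, 0.02]
wrist_force: [0.2, 0.3, 0.4]
gripper_width: 0.0656
[ 0.55061472 -0.15257734  0.117     ] [ 0.55008186 -0.1414305   0.117     ]
turn(5deg) [-0.056  0.142  0.044] shift in goal axes (40mm) [ 0.034 -0.231  2.039]
```

```bash
python3 -m creep '[[60,[0.03,-0.25,0],[0,0.14,0]],[60,[0,0,0.8],[0,0,0]],[60,[0,0,0.5],[0,0,0]],[60,[0,0,0],[0,0,0]]]'
python3 - <<'E'
from h import *;import cv2
to((.5505,-.1525,.104))
t=cv2.resize(capture("top")[175:255,340:440],None,fx=4,fy=4,interpolation=2);s=cv2.resize(capture("side")[145:225,310:410],None,fx=4,fy=4,interpolation=2)
cv2.imwrite("pics/b.png",np.hstack([t,s]))
E
```

```text
time: 8.4
ee_pos: [0.548, -0.1448, 0.1324]
ee_rot: [-3.132, -0.085, 0.005]
wrist_force: [-0.9, -0.9, 0.2]
gripper_width: 0.0653
turn(5deg) [-0.096  0.034  0.122] shift in goal axes (40mm) [0.053 0.195 0.71 ]
```

View pics/b.png

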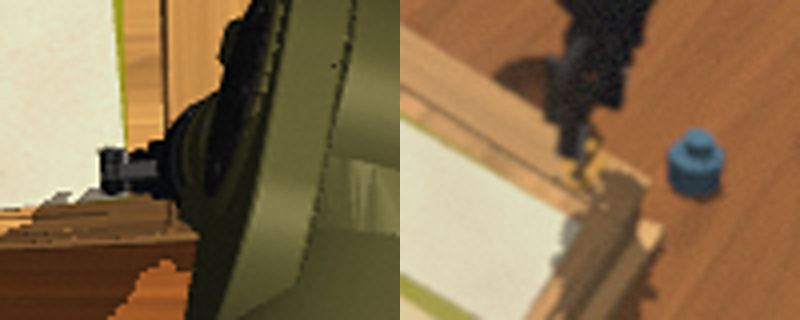

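Run:
```python
from h import *
c=calibration("side");R,t,K=map(np.array,(c["R"],c["t"],c["intrinsics"]))
for n,p in(("bolt",(.5505,-.1525,.117)),("bolt.002",(.5505,-.15,.117)),("base",(.558,-.152,.092)),("inner tip",(.548,-.112,.132)),("outer tip",(.548,-.178,.132))):
    q=K@(R@np.array(p)+t);q=q[:2]/q[2];print(n,q,"zoom",400+(q[0]-310)*4,(q[1]-145)*4)
```

```text
bolt [357.24679628 182.50597562] zoom 588.9871851092084 150.02390248994993
bolt.002 [356.87143145 182.94380654] zoom 587.485725781143 151.77522616385488
base [354.39260037 188.06394353] zoom 577.5704014636726 172.25577412417465
inner tip [352.12924462 186.14458587] zoom 568.5169784615248 164.57834346931543
outer tip [362.15743647 174.52790813] zoom 608.6297458760375 118.11163253785958
```

The side view shows the inner fingertip at about (570,150) and the brass bolt head at (590,150), which matches its projection. I'll lower and close.

```bash
python3 -m creep '[[60,[0.05,0.2,0.4],[0,0,0.1]],[60,[0,0,0.3],[0,0,0]],[60,[0,0,0],[0,0,0]]]'
python3 -m creep '[[140,[0,0,0],[0,0,0]],[180,[0,0,0],[0,0,0]],[220,[0,0,0],[0,0,0]],[230,[0,0,0],[0,0,0]],[230,[0,0,0],[0,0,0]]]' 20
```

```text
time: 8.8
ee_pos: [0.5528, -0.1544, 0.1069]
ee_rot: [-3.134, -0.069, -0.002]
wrist_force: [-0.6, -0.1, -0.6]
gripper_width: 0.0654
time: 9.3
ee_pos: [0.5542, -0.1547, 0.1085]
ee_rot: [-3.134, -0.069, -0.007]
wrist_force: [-0.5, 3.1, 4.9]
gripper_width: 0.0136
```

```bash
python3 -m creep '[[230,[0,0.15,0],[0,0,0]],[230,[0,0.15,0],[0,0,0]],[230,[0,0.15,0],[0,0,0]],[230,[0,0.15,0],[0,0,0]],[230,[0,0,0],[0,0,0]]]' 30
python3 -m creep '[[230,[0,0.1,0],[0,0,0]],[230,[0,0,0],[0,0,0]]]'
```

```text
time: 9.8
ee_pos: [0.555, -0.1728, 0.1085]
ee_rot: [-3.12, -0.072, -0.008]
wrist_force: [-1.2, 22.6, 13.2]
gripper_width: 0.0131
time: 10.0
ee_pos: [0.555, -0.1731, 0.1085]
ee_rot: [-3.114, -0.076, -0.008]
wrist_force: [-2.2, 33.1, 16.4]
gripper_width: 0.013
```

It stopped hard after 18 mm, 0.213 m right of the desk's midline as gauged from the knob grasp. The drawn stop is 0.212 m, so the bolt is fully out. I'll release it and return to the knob.

```bash
python3 -m creep '[[230,[0,-0.1,0],[0,0,0]],[60,[0,-0.1,0],[0,0,0]],[60,[0,0,0],[0,0,0]],[60,[0,0,0],[0,0,0]],[60,[0,0,0],[0,0,0]]]'
python3 -m creep '[[60,[0,0,-0.8],[0,0,0]],[60,[0,0,-0.8],[0,0,0]],[60,[0,0,-0.8],[0,0,0]],[60,[0,0,0],[0,0,0]]]'
python3 - <<'E'
from h import *
to((.4805,.0367,.2))
E
```

```text
time: 10.5
ee_pos: [0.5545, -0.1758, 0.1075]
ee_rot: [-3.135, -0.068, -0.004]
wrist_force: [0.2, -0.1, -1.0]
gripper_width: 0.0654
time: 10.9
ee_pos: [0.557, -0.1773, 0.2084]
ee_rot: [-3.138, -0.067, -0.016]
wrist_force: [1.3, 0.0, -0.1]
gripper_width: 0.0656
turn(5deg) [-0.032 -0.118 -0.008] shift in goal axes (40mm) [-1.677 -5.429  0.211]
```

```bash
python3 -m creep '[[60,[-0.3,-0.9,0],[0,-0.12,0]],[60,[-0.3,-0.9,0],[0,0,0]],[60,[-0.3,-0.9,0],[0,0,0]],[60,[-0.3,-0.9,0],[0,0,0]],[60,[-0.3,-0.9,0],[0,0,0]]]' >/dev/null
python3 -m creep '[[60,[-0.18,-0.9,0],[0,0,0]],[60,[0,0,0],[0,0,0]]]'
python3 - <<'E'
from h import *;import cv2
to((.4805,.0367,.11))
cv2.imwrite("pics/t2.png",capture("top"));s=capture("side");cv2.imwrite("pics/b2.png",cv2.resize(s[145:225,310:410],None,fx=4,fy=4,interpolation=2))
E
```

```text
time: 11.6
ee_pos: [0.4768, 0.0317, 0.2048]
ee_rot: [-3.127, -0.091, 0.014]
wrist_force: [0.8, -0.5, 0.4]
gripper_width: 0.0653
turn(5deg) [-0.154  0.096  0.17 ] shift in goal axes (40mm) [ 0.098 -0.122  2.37 ]
```

View pics/b2.png

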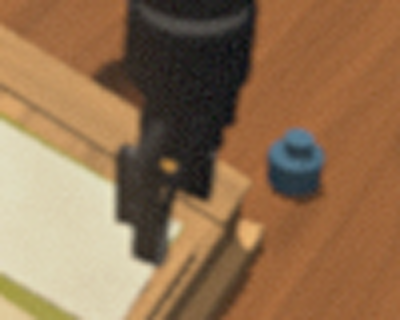

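The fingers hide most of the bolt, with only a glint of brass at (170,165). The lift itself, done gently at first, will show whether it is clear. Next I'll descend and grip the knob.

```bash
python3 -m creep '[[60,[0.1,-0.12,0],[-0.15,0.1,0.17]],[60,[0,0,0.8],[0,0,0]],[60,[0,0,0.8],[0,0,0]],[60,[0,0,0.8],[0,0,0]],[60,[0,0,0],[0,0,0]]]'
python3 - <<'E'
from h import *
to((.4805,.0367,.045))
E
```

```text
time: 12.2
ee_pos: [0.4794, 0.0253, 0.1055]
ee_rot: [-3.134, -0.076, 0.009]
wrist_force: [-0.8, -0.1, 0.2]
gripper_width: 0.0653
turn(5deg) [-0.074  0.064  0.054] shift in goal axes (40mm) [ 0.039 -0.284  1.513]
```

```bash
python3 -m creep '[[60,[0.03,-0.28,0],[-0.07,0,0]],[60,[0,0,0.75],[0,0,0]],[60,[0,0,0.7],[0,0,0]],[60,[0,0,0],[0,0,0]]]'
python3 - <<'E'
from h import *
to((.4805,.0367,.045))
E
```

```text
time: 12.6
ee_pos: [0.4827, 0.0312, 0.0506]
ee_rot: [-3.133, -0.094, 0.002]
wrist_force: [-1.2, -0.7, 1.1]
gripper_width: 0.0656
turn(5deg) [-0.08   0.012  0.188] shift in goal axes (40mm) [-0.048 -0.139  0.139]
```

```bash
python3 -m creep '[[60,[-0.03,-0.14,0.14],[0,0,0.1]],[140,[0,0,0],[0,0,0]],[180,[0,0,0],[0,0,0]],[220,[0,0,0],[0,0,0]],[220,[0,0,0],[0,0,0]]]' 40
python3 -m creep '[[220,[0,0,0],[0,0,0]],[220,[0,0,-0.03],[0,0,0]],[220,[0,0,-0.03],[0,0,0]],[220,[0,0,0],[0,0,0]]]'
```

```text
time: 13.1
ee_pos: [0.4833, 0.0367, 0.0479]
ee_rot: [-3.118, -0.094, -0.005]
wrist_force: [-4.5, 15.7, 9.8]
gripper_width: 0.0243
time: 13.5
ee_pos: [0.4829, 0.0367, 0.0492]
ee_rot: [-3.118, -0.095, -0.004]
wrist_force: [0.1, 16.4, -2.3]
gripper_width: 0.0239
```

Now I'll lift in small steps past the earlier stop, while taking out the side load.

```bash
python3 -m creep '[[220,[0,-0.08,-0.04],[0,0,0]],[220,[0,-0.08,-0.03],[0,0,0]],[220,[0,0,0],[0,0,0]]]'
python3 -m creep '[[220,[0,-0.05,-0.03],[0,0,0]],[220,[0,0,0],[0,0,0]]]'
python3 -m creep '[[220,[0,-0.05,-0.03],[0,0,0]],[220,[0,0,0],[0,0,0]]]'
```

```text
time: 13.8
ee_pos: [0.4821, 0.0367, 0.0516]
ee_rot: [-3.122, -0.099, -0.002]
wrist_force: [-0.5, 6.4, -3.4]
gripper_width: 0.0245
time: 14.0
ee_pos: [0.4818, 0.0367, 0.0526]
ee_rot: [-3.123, -0.101, -0.001]
wrist_force: [0.3, 4.6, -3.8]
gripper_width: 0.0241
time: 14.2
ee_pos: [0.4815, 0.0367, 0.0535]
ee_rot: [-3.124, -0.102, 0.0]
wrist_force: [-1.6, 2.3, -3.9]
gripper_width: 0.0242
```

Free: it is now past the 4 mm stop with only 3.9 N. I'll follow the arc.

```bash
python3 -m creep '[[220,[-0.03,0,-0.1],[0,0,0]],[220,[-0.04,0,-0.15],[0,0,0]],[220,[-0.05,0,-0.2],[0,0,0]],[220,[-0.05,0,-0.2],[0,0,0]],[220,[-0.04,0,-0.2],[0,0,0]]]'
python3 - <<'E'
from h import *
to((.4732,.035,.0885))
E
```

```text
time: 14.7
ee_pos: [0.473, 0.0363, 0.0883]
ee_rot: [-3.123, -0.103, -0.0]
wrist_force: [-1.2, 5.2, -5.2]
gripper_width: 0.0238
turn(5deg) [-0.196 -0.006  0.256] shift in goal axes (40mm) [ 0.005  0.032 -0.004]
```

```bash
python3 -m creep '[[220,[-0.03,-0.02,-0.2],[0,0,0]],[220,[-0.03,-0.02,-0.2],[0,0,0]],[220,[-0.02,-0.02,-0.2],[0,0,0]],[220,[-0.015,0,-0.2],[0,0,0]],[220,[-0.01,0,-0.2],[0,0,0]]]'
python3 -m creep '[[220,[0,0,-0.2],[0,0,0]],[220,[0,0,-0.2],[0,0,0]],[220,[0.01,0,-0.2],[0,0,0]],[220,[0.015,0,-0.2],[0,0,0]],[220,[0.02,0,-0.2],[0,0,0]]]'
python3 -c "
from h import *;to((.469,.035,.17))"
```

```text
time: 15.2
ee_pos: [0.4691, 0.0361, 0.1283]
ee_rot: [-3.123, -0.104, -0.001]
wrist_force: [-1.4, 2.8, -4.3]
gripper_width: 0.0241
time: 15.7
ee_pos: [0.4711, 0.0362, 0.1683]
ee_rot: [-3.122, -0.105, -0.001]
wrist_force: [-2.7, 4.7, -4.5]
gripper_width: 0.024
turn(5deg) [-0.206 -0.012  0.27 ] shift in goal axes (40mm) [-0.053  0.029 -0.043]
```

```bash
python3 -m creep '[[220,[0.03,0,-0.2],[0,0,0]],[220,[0.03,0,-0.2],[0,0,0]],[220,[0.04,0,-0.2],[0,0,0]],[220,[0.045,0,-0.2],[0,0,0]],[220,[0.05,0,-0.2],[0,0,0]]]'
python3 -m creep '[[220,[0.06,0,-0.19],[0,0,0]],[220,[0.06,0,-0.19],[0,0,0]],[220,[0.07,0,-0.19],[0,0,0]],[220,[0.075,0,-0.19],[0,0,0]],[220,[0.08,0,-0.19],[0,0,0]]]'
python3 -m creep '[[220,[0.06,0,-0.12],[0,0,0]],[220,[0.04,0,-0.08],[0,0,0]],[220,[0,0,0],[0,0,0]],[220,[0,0,0],[0,0,0]],[220,[0,0,0],[0,0,0]]]'
python3 - <<'E'
from h import *;import cv2
show()
cv2.imwrite("pics/end.png",np.hstack([capture("top")[90:270,160:460],capture("side")[100:280,180:480]]))
show()
E
```

```text
time: 16.2
ee_pos: [0.4791, 0.0366, 0.2084]
ee_rot: [-3.121, -0.105, -0.002]
wrist_force: [-2.6, 6.0, -4.5]
gripper_width: 0.0239
time: 16.7
ee_pos: [0.493, 0.0373, 0.2465]
ee_rot: [-3.12, -0.106, -0.002]
wrist_force: [-1.6, 7.2, -3.3]
gripper_width: 0.024
time: 17.2
ee_pos: [0.4966, 0.0375, 0.2543]
ee_rot: [-3.12, -0.106, -0.002]
wrist_force: [-3.9, 7.1, -2.9]
gripper_width: 0.0239
('time', np.float64(17.2)) ('ee_pos', array([0.4966, 0.0375, 0.2543])) ('wrist_force', array([-3.9101,  7.1121, -2.8543])) ('gripper_width', np.float64(0.0239))
('time', np.float64(17.3)) ('ee_pos', array([0.4966, 0.0375, 0.2543])) ('wrist_force', array([-4.6889,  6.9935, -2.3116])) ('gripper_width', np.float64(0.0241))
```

View pics/end.png

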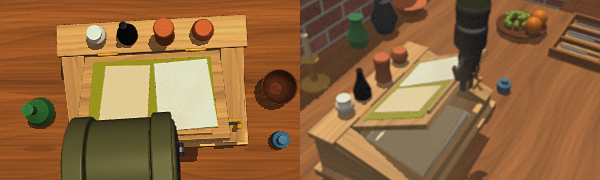

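The lid is up, with the inside of the desk visible at (420,140). The gripper holds it at (465,85), the bolt is drawn out, and all seven bystanders are in place. The knob rose 206 mm, which puts the lid about 0.78 rad open and at rest.

```bash
python3 -c "
from workcell import env
print(env.sign_off())"
```

```text
the job is handed in; nothing more can be done
None
```

The lid stands about 45 degrees open with the gripper still holding it up, and the job is handed in at 17.3 s of the 58 s allowed.

- **Trying the lid:** I pulled up lightly on the knob with the bolt untouched. It stopped hard after about 4 mm with 12.6 N at the knob, which I estimate as 10 N on the bolt, so I set it down again.
- **Bolt:** I drew it 18 mm outwards to its stop. The pull ended at 0.213 m right of the desk's middle, against 0.212 m for fully drawn. The push at the stop reached 33 N at the wrist.
- **Lift:** The second lift went past the old stop at about 4 N. I then followed the lid's arc up.

**Last checks:**
- **Angle:** The knob had risen 206 mm, which works out to about 0.78 rad (45 degrees). I inferred this from the arm's position, as the joint itself cannot be read.
- **Grip:** The finger opening was 24 mm on the 26 mm knob, with the arm still. The wrist carried about 2 to 3 N of the lid's weight, 4 to 5 N back towards the robot and a leftover 7 N sideways load. These are wrist readings; I did not measure the fingers' contact force directly.
- **Bystanders:** In the last pictures all seven look upright and in place. I judged this by eye.

**What disagreed:**
- My first sighting of the bolt in the side view was about 11 mm off the top view. I used the top view, and the grasp confirmed it.
- From the first pictures I took the bolt to be nearly thrown, but it was about 8 mm drawn already.

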